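# Wedge the stock cage's door shut

### The job

The barred door of the small stock cage has lost its latch and springs ajar. Pick up the thick wooden wedge, hold it flat on the bench and tap it, thin end first, under the half of the door away from the hinge until the door is fully shut and the wedge is jammed tight; then let go so that it holds the door by itself. The thin shim is too slim to hold, and everything else on the bench stays where it is.

Things in the scene. Friction and masses are not known exactly. Their poses are not given: they have to be found in the camera images.
- wedge: The thick plain dark-wood wedge, lying on its flat underside: 120 mm long, 40 mm wide, height rising straight from 4 mm at the thin end to 32 mm at the thick end, 0.05 to 0.12 kg. Origin: centre of its underside; +x points to the thin end, z up. Its parallel sides are gripped across y (40 mm), best 30 to 40 mm behind the origin, where it is 23 to 27 mm high.
- wedge_tip (a point): Middle of the lower edge of the wedge's thin end, 60 mm along +x from the wedge's origin.
- shim: A slim shim of the same wood, 120 mm long, 40 mm wide, 3 mm to 10 mm high: lower than the gap under the door, so useless here. May lie in the place where the wedge could be. Origin: centre of its underside.
- cage: Fixed black steel cage, barred door facing the robot: 290 mm wide, 205 high, 178 deep, on four corner feet. Origin: middle of the doorway in the shut door's front plane, 0 to 6 mm above the bench (levelling feet); +x points into the cage (the way to drive the wedge), +y to the hinge. Under its floor (36 mm above the origin), between the front posts at y = +-145 mm, is free space.
- gap (a point): Point on the lower front edge of the shut door, middle of its free half: 78 mm from the cage's origin along -y, 15 mm above it, so 15 to 21 mm above the bench. The wedge jams with its thin end about 47 to 73 mm past this edge, varying with that height.
- front_rail (a point): Middle of a fixed round steel rail, 16 mm thick, the whole width of the cage, 80 mm out in front of the shut door and 235 mm above the cage's origin. A gripper pointing straight down does not fit between rail and door; one leaning back 30 to 45 degrees (fingers pointing down and into the cage) does.
- cage_door (a joint): Door angle in rad: 0 shut against its stop, growing as the free edge swings out to the robot; starts at 0.15 to 0.29. The hinge has a light spring and friction (about 1 N at the free half moves it): pushed shut and let go, it comes back to about 0.13. The wedge, pushed under the ajar door, takes the door along until it is shut (a few N) and only then jams: pushing on with 12 to 20 N holds well.
- door_corner (a point): Lower front corner of the door's free edge, 258 mm from the hinge axis (which is at x = 0, y = +130 mm of the cage). The door is a barred black steel frame, 258 mm wide, 15 mm thick, from 15 to 189 mm above the cage's origin, bottom rail 25 mm high, 0.5 kg; a small steel plate on its front near the free edge stands out 8 mm.
- tape_roll: Bystander: a white roll of paper tape lying flat, 100 mm across, 25 mm high. Origin: centre of its underside.
- tape_gun: Bystander: red and black hand tape dispenser, about 190 mm long, 102 mm high. Origin on the bench near its middle.
- carton: Bystander: small brown carton 120 x 90 x 75 mm. Origin: centre of its underside.
- knife: Bystander: grey box knife, 170 x 22 x 20 mm, lying. Origin: centre of its underside.
- marker: Bystander: marker pen, 135 x 17 x 15 mm, lying. Origin on the bench near its middle.
- stapler: Bystander: desk stapler, 140 x 36 x 56 mm. Origin: centre of its underside.
Not all that is in view belongs to the job. Several things have the shape of the wedge; the one meant has the colours described above.

How it is judged (in metres and radians):
On the way, in this order (a step that is already met when the one before it is completed fails the run):
1. the wedge is held by the fingers, lifted off the bench (contact force between the fingers and wedge above 2 N and height (world z) of wedge above 0.012 m), for 0.1 s.
2. the held wedge has its thin end under the free half of the door (contact force between the fingers and wedge above 2 N and x of wedge_tip in the frame of cage above 0.015 m and y of wedge_tip in the frame of cage between -0.13 and 0 m), for 0.1 s.
At the end, for the whole second after the job is handed in: The door is shut (within 0.03 rad), the wedge lies flat on the bench (within 0.12 rad), thin end at least 15 mm past the shut door's front plane and under the door's free half, jammed so that it presses on the door with more than 6 N by itself, at rest and released (x of wedge_tip in the frame of cage above 0.015 m and y of wedge_tip in the frame of cage between -0.13 and 0 m and value of joint cage_door below 0.03 rad and contact force between wedge and cage above 6 N and angle between wedge's own z axis and vertical below 0.12 rad and height (world z) of wedge below 0.006 m and linear speed of wedge below 0.01 m/s and contact force between the fingers and wedge below 0.1 N); the robot touches nothing.
It fails at once if any of the other loose things (shim, tape roll, tape gun, carton, knife, marker, stapler) is moved by more than 40 mm (distance of any of shim, tape_roll, tape_gun, carton, knife, marker, stapler from where it was at the start of the episode above 0.04 m).
It also fails if it takes over 48 s, if anything falls off the work surface, if the arm or the gripper's body presses on something with over 40 N, if the wrist force passes 120 N, or if a joint passes its speed limit or range.

### The arm

A 6-joint arm with a two-finger parallel gripper is mounted at the origin on the work surface. World frame = base frame: x ahead of the robot, y to its left, z up, the work surface at z = 0. Lengths are in mm, angles in rad, forces in N, time in s.
With the tool pointing down it reaches from about 350 to 975 mm from the base axis. Payload 7.1 kg.
Tool frame: the origin (TCP) lies midway between the tips of the shut fingers; the grasp point (between the pads) lies 19 mm behind it; z points along the fingers, y is the line along which they close (so a half turn about z gives the same grasp; the last joint's range is limited). The gripper opens to 88 mm and grips with 3 to 60 N. Pads are 20 mm wide; open, the fingers measure 115 mm over their backs; the gripper's body (75 mm by 178 mm) begins 61 mm behind the grasp point.
Start: joints at [1.155, 0.423, 1.63, -0, 1.089, -0.019], TCP at [241.511, 576.435, 222.675] pointing down, gripper open.
Joint ranges: [-3, 3], [-0.9, 2.11], [0.09, 2.58], [-1.31, 4.45], [0.11, 2.69], [-2.54, 2.54]. Speed limits (rad/s): [2.39, 2.39, 3.01, 3.14, 3.14, 3.14].

### API

Orientations are given as a unit quaternion [w, x, y, z].
In Python, from plant import ctrl, snapshot, masks_of, mark_of gives the robot as it stands.
- The arm moves only by the shell command python3 -m crank 'ROWS'. ROWS is JSON, one flat list of numbers, 7 for each row, row after row: the shift along the tool's x, y, z in m, then the turn, a rotation vector about the tool's x, y, z in rad, then the finger opening in m, from 0 to 0.0878. A call has 1 to 8 rows; each row is the pose to reach, as a shift and turn from the pose commanded when the call began, along the tool's axes at that moment; what a row does not reach only later rows make up. A row lasts 1/8 s, in which the tool goes at most 62.5 mm and 10.7 degrees, less where a joint would pass 70% of its speed; a pose out of reach is approached as far as the arm can. A call with a gripper value outside its range is refused whole. The fingers move at their own pace and stop on an object; the grip force is fixed at half the most. Time passes only in rows, so rows that repeat a pose let the fingers close. It gives the time, the measured TCP pose, the force, the opening and the grip force at its end, in the units of the state.
- ctrl.sense(): the state, without advancing time (a new reading comes with each control period).
- snapshot(name): name is "scene" or "top" or "wrist"; returns a dict with "frame" (400x640x3 uint8, red, green, blue), "vfov" (degrees; the focal length in pixels is half the picture's height over the tangent of half this angle, whatever the lens; pixels are square), "cx", "cy" (the principal point, pixels), "R" (3x3) and "t" (3): a world point X has camera coordinates R X + t; the wrist camera has in their place "T_tool_cam" (4x4, takes a point from camera to tool coordinates, whose origin is the TCP and whose axes are the flange's). Camera axes: x right, y down, z forward; pixel columns grow to the right and rows downward; lengths in mm; the calibration is good to about 2 mm. A picture is of the moment at which its call begins: read the wrist's pose just before it. There is no depth.
- ctrl.close_job(): hands the job in; it is judged then, once.
Trained networks look in the newest picture that a camera, given by its name, has taken for a name from the list of things; names that differ only in an ending like _2 or _b are one class to them, and where a whole thing is asked for, a point or a joint stands for the part that bears it (a point fixed in the world has none). Each returns a list of dicts, best first, with "p" (0 to 1); they miss things now and then, are a little off and sometimes report something else, mostly with a low value. They report only what shows in the picture. A call takes as long as a camera call. They do not tell look-alikes from the thing itself.
- masks_of(camera, query): "mask" (400x640 bool, what is visible of it).
- mark_of(camera, query): "xyz" ([x, y, z] in mm, in the coordinates of the camera as it stood for that picture, good to about 4 mm: a listed point, or the origin of a listed thing).
The state is a dict: "time_s": time; "q": joint angles; "qvel": joint speeds; "joint_torque": joint torques, N m; "tcp_pos": TCP position; "ee_rot": TCP orientation; "contact_force": force on the tool from outside, world axes, zero at the start; "moment": the same for the moment, N m; "opening": finger opening in mm; "grasp_force": force on a finger pad.
Only numpy, scipy, OpenCV 4.12 (cv2) and the standard library are available. Lean on these libraries where they do the work, as an engineer would, in place of code of your own. Each camera call takes 0.05 s, during which the arm holds its last target. There are 200 camera calls.

## Working session

There is one attempt and no reset: what is moved stays moved. The work goes in short steps, Python scripts to look and compute and a shell command to move; the robot and the scene stay as the last step left them, time stands still between calls to the robot, and variables do not carry over. Pictures are saved under pics/ and viewed, at most 10 in all, crops included, and the job is handed in when it is done.

```bash
mkdir -p pics; cat > h.py <<'E'
import numpy as np, cv2
from plant import ctrl, snapshot, masks_of, mark_of
from scipy.spatial.transform import Rotation as Ro
def snap(n,save=None):
    s=snapshot(n)
    if save: cv2.imwrite('pics/'+save,s['frame'][:,:,::-1])
    return s
def toW(s,x): return np.array(s['R']).T@(np.array(x)-np.array(s['t']))
def ray(s,u,v,z):
    f=200/np.tan(np.radians(s['vfov'])/2); R=np.array(s['R']);c=-R.T@np.array(s['t'])
    d=R.T@np.array([(u-s['cx'])/f,(v-s['cy'])/f,1]); return c+d*(z-c[2])/d[2]
E
python3 - <<'E'
from h import *
for c in ['scene','top']:
    s=snap(c,c+'0.png')
    for q in ['wedge','wedge_tip','shim','cage','gap','front_rail','door_corner','tape_roll','tape_gun','carton','knife','marker','stapler']:
        print(c,q,[(round(m['p'],2),toW(s,m['xyz']).round().tolist()) for m in mark_of(c,q)[:4]])
print(ctrl.sense())
E
```

```text
scene wedge [(0.73, [739.0, -254.0, -1.0]), (0.61, [584.0, -288.0, 1.0]), (0.61, [397.0, -182.0, -4.0])]
scene wedge_tip [(0.97, [685.0, -222.0, 2.0]), (0.7, [641.0, -293.0, -2.0]), (0.59, [435.0, -135.0, -2.0])]
scene shim [(0.55, [562.0, 307.0, -1.0]), (0.31, [643.0, -293.0, -2.0])]
scene cage [(0.77, [722.0, 5.0, 4.0]), (0.27, [525.0, -494.0, -5.0])]
scene gap [(0.77, [731.0, -69.0, 14.0])]
scene front_rail [(0.86, [638.0, -5.0, 234.0])]
scene door_corner [(0.92, [699.0, -125.0, 10.0]), (0.47, [370.0, 129.0, -6.0])]
scene tape_roll [(0.77, [372.0, 133.0, -5.0])]
scene tape_gun [(0.73, [608.0, 448.0, -2.0])]
scene carton [(0.77, [655.0, -424.0, 0.0])]
scene knife [(0.64, [717.0, 365.0, 1.0])]
scene marker [(0.55, [398.0, -360.0, -4.0])]
scene stapler [(0.9, [524.0, -498.0, -4.0])]
top wedge [(0.92, [578.0, -292.0, -1.0]), (0.83, [393.0, -184.0, 4.0]), (0.76, [735.0, -260.0, -2.0])]
top wedge_tip [(0.88, [428.0, -130.0, -2.0]), (0.82, [638.0, -293.0, -1.0]), (0.79, [684.0, -226.0, 1.0])]
top shim [(0.59, [559.0, 305.0, -3.0]), (0.49, [608.0, 447.0, 1.0])]
top cage [(0.57, [719.0, 4.
[... 512 characters left out ...]
-0.0])]
{'time_s': 1.4, 'q': array([ 1.15499534e+00,  4.23102357e-01,  1.62987255e+00, -2.92109628e-05,
        1.08858965e+00, -1.90003716e-02]), 'qvel': array([-0.00080185,  0.00129378, -0.00051462,  0.00089291,  0.00111631,
       -0.00032404]), 'joint_torque': array([-3.39138656e-03, -5.44573259e+01, -2.74042547e+01,  6.41808542e-02,
        1.69479445e-02, -2.94228087e-06]), 'tcp_pos': array([241.52863036, 576.44853215, 222.68439352]), 'ee_rot': array([1.56652205e-05, 1.97094634e-01, 9.80384468e-01, 1.09244303e-05]), 'contact_force': array([-0.5490018 , -0.64006423,  0.2469114 ]), 'moment': array([-0.02013694,  0.02602791,  0.05237749]), 'grasp_force': 0.0, 'opening': 87.49873896142599}
```

View pics/top0.png

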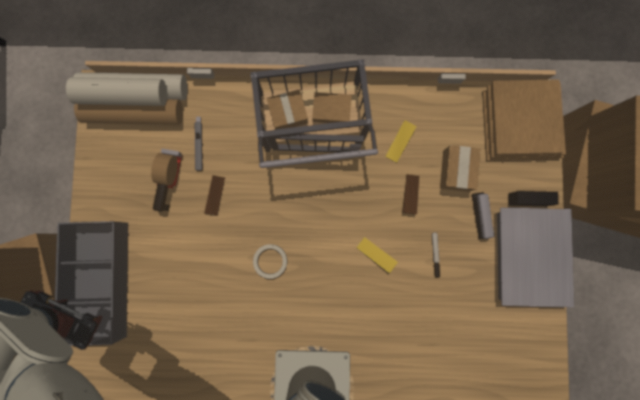

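View pics/scene0.png

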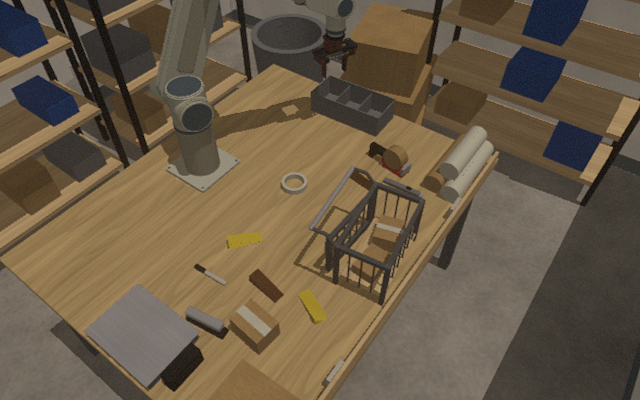

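The top picture shows the dark wedge at (411,195), the dark shim at (215,195), and two yellow decoys at (402,142) and (378,255). The cage rail runs from (261,163) to (375,153), and the path from the wedge to the door is clear. The scene picture agrees with this.

```bash
cat >> h.py <<'E'
def lean(yaw,l):  # tool rotation: y along wedge y, z down & forward by lean l
    s,c=np.sin(l),np.cos(l)
    return Ro.from_euler('z',yaw)*Ro.from_matrix(np.array([[-c,0,s],[0,1,0],[-s,0,-c]]))
def cur():
    s=ctrl.sense(); q=s['ee_rot']; return np.array(s['tcp_pos']),Ro.from_quat([q[1],q[2],q[3],q[0]])
def rel(p,R,cp=None):
    P,R0=cp or cur(); d=R0.inv().apply(np.array(p)-P)/1000; w=(R0.inv()*R).as_rotvec()
    print('shift',d.round(4),'rot',w.round(4),'rows>=',np.ceil(max(np.linalg.norm(d)/.0625,np.degrees(np.linalg.norm(w))/10.7)))
E
python3 - <<'E'
from h import *
s=snap('top')
a,b=ray(s,261,164,237),ray(s,375,153,237); d=a-b; print('rail',a,b,np.degrees(np.arctan2(-d[0],d[1])))
for c in ['top','scene']:
    s=snap(c)
    for m in masks_of(c,'wedge')[:4]:
        v,u=np.nonzero(m['mask']); pts=np.array([ray(s,x,y,8)[:2] for x,y in zip(u,v)],np.float32)
        print(c,round(m['p'],2),cv2.minAreaRect(pts))
P=np.array([470,120,260]);R=lean(0,np.radians(38))
rel(P,R); rel([500,-240,200],R,(P,R))
E
```

```text
rail [620.7025769  138.97332794 237.        ] [ 655.56199472 -150.2867452   237.        ] 6.87171172857656
top 0.96 ((739.867919921875, -256.6010437011719), (44.450233459472656, 130.54222106933594), 61.80548858642578)
top 0.89 ((393.3851623535156, -188.23416137695312), (123.6800765991211, 40.94782257080078), 53.445945739746094)
top 0.72 ((576.5492553710938, -288.1277160644531), (45.63511276245117, 119.1243667602539), 86.00373077392578)
scene 0.59 ((740.8335571289062, -255.60906982421875), (43.4830436706543, 119.69135284423828), 64.0922622680664)
scene 0.59 ((389.88299560546875, -183.5549774169922), (116.2769775390625, 59.41713333129883), 53.3166389465332)
scene 0.55 ((574.6243286132812, -290.55938720703125), (48.40361404418945, 139.21881103515625), 79.10189819335938)
shift [-0.3871 -0.3326 -0.0373] rot [-0.1316 -0.6544 -0.3821] rows>= 9.0
shift [ 0.0133 -0.36    0.0658] rot [0. 0. 0.] rows>= 6.0
```

```bash
python3 -m crank '[-0.387,-0.333,-0.037,-0.132,-0.654,-0.382,0.0878,-0.387,-0.333,-0.037,-0.132,-0.654,-0.382,0.0878,-0.387,-0.333,-0.037,-0.132,-0.654,-0.382,0.0878,-0.387,-0.333,-0.037,-0.132,-0.654,-0.382,0.0878,-0.387,-0.333,-0.037,-0.132,-0.654,-0.382,0.0878,-0.387,-0.333,-0.037,-0.132,-0.654,-0.382,0.0878,-0.387,-0.333,-0.037,-0.132,-0.654,-0.382,0.0878,-0.387,-0.333,-0.037,-0.132,-0.654,-0.382,0.0878]'
python3 - <<'E'
from h import *
rel([500,-275,170],lean(-0.04,np.radians(38)))
E
```

```text
time_s: 2.65
tcp_pos: [463.1, 133.1, 259.3]
ee_rot: [0.326, -0.0, 0.945, 0.001]
contact_force: [0.3, -0.3, -0.5]
opening: 87.9
grasp_force: 0.0
shift [ 0.0262 -0.4082  0.0925] rot [0.026  0.0013 0.0318] rows>= 7.0
```

```bash
python3 -m crank '[0.026,-0.408,0.092,0.026,0,0.032,0.0878,0.026,-0.408,0.092,0.026,0,0.032,0.0878,0.026,-0.408,0.092,0.026,0,0.032,0.0878,0.026,-0.408,0.092,0.026,0,0.032,0.0878,0.026,-0.408,0.092,0.026,0,0.032,0.0878,0.026,-0.408,0.092,0.026,0,0.032,0.0878,0.026,-0.408,0.092,0.026,0,0.032,0.0878,0.026,-0.408,0.092,0.026,0,0.032,0.0878]'
python3 - <<'E'
from h import *
P,R=cur(); print(P)
s=snap('wrist','w1.png'); T=np.array(s['T_tool_cam'])
# as a fixed camera
Rw=R.as_matrix()@T[:3,:3]; c=P+R.as_matrix()@T[:3,3]; s['R']=Rw.T; s['t']=-Rw.T@c
for q in ['wedge','wedge_tip']:
    print(q,[(round(m['p'],2),toW(s,m['xyz']).round(1).tolist()) for m in mark_of('wrist',q)[:3]])
for m in masks_of('wrist','wedge')[:2]:
    k=m['mask'].astype(np.uint8); cs=max(cv2.findContours(k,0,2)[0],key=cv2.contourArea)
    ap=cv2.approxPolyDP(cs,6,True)[:,0]; print(m['p'],[(p.tolist(),ray(s,*p,0).round(1)[:2].tolist()) for p in ap])
E
```

```text
time_s: 3.65
tcp_pos: [482.9, -83.4, 219.2]
ee_rot: [0.313, 0.023, 0.949, -0.013]
contact_force: [0.3, 0.8, 0.1]
opening: 88.0
grasp_force: 0.0
[482.94892613 -83.43947456 219.24412321]
wedge [(0.79, [581.9, -284.5, -1.7]), (0.63, [740.7, -250.6, 0.2])]
wedge_tip [(0.92, [685.4, -224.8, 2.8]), (0.85, [639.0, -289.4, 1.4]), (0.3, [581.6, -284.6, 0.9])]
0.94 [([213, 179], [678.5, -243.3]), ([197, 236], [833.8, -320.2]), ([215, 240], [849.1, -292.4]), ([241, 186], [695.6, -207.8])]
0.86 [([114, 80], [518.2, -296.4]), ([102, 101], [543.0, -323.6]), ([147, 158], [633.0, -316.2]), ([180, 163], [644.2, -276.8]), ([152, 83], [523.4, -259.0])]
```

View pics/w1.png

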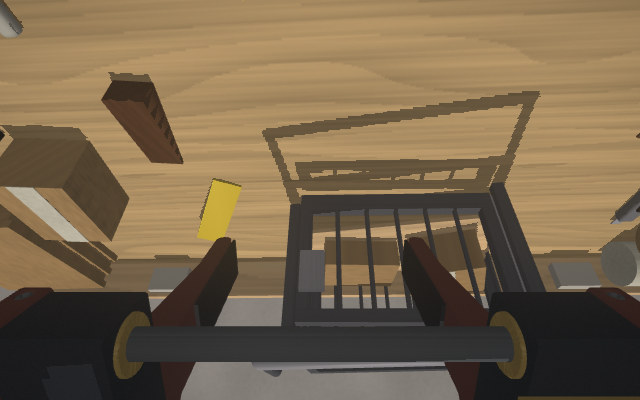

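The wrist picture shows the wedge at left, spanning pixels (102,80) to (183,163), with its thin end nearer the cage. The cage door is on the right. I'm moving closer before the final measurement.

```bash
python3 - <<'E'
from h import *
rel([480,-288,150],lean(-0.05,np.radians(38)))
E
```

```text
shift [ 0.036  -0.2031  0.0622] rot [-0.0109 -0.026   0.0028] rows>= 4.0
```

```bash
python3 -m crank '[0.036,-0.203,0.062,-0.011,-0.026,0.003,0.0878,0.036,-0.203,0.062,-0.011,-0.026,0.003,0.0878,0.036,-0.203,0.062,-0.011,-0.026,0.003,0.0878,0.036,-0.203,0.062,-0.011,-0.026,0.003,0.0878,0.036,-0.203,0.062,-0.011,-0.026,0.003,0.0878,0.036,-0.203,0.062,-0.011,-0.026,0.003,0.0878,0.036,-0.203,0.062,-0.011,-0.026,0.003,0.0878,0.036,-0.203,0.062,-0.011,-0.026,0.003,0.0878]'
cat >> h.py <<'E'
def wsnap(save=None):
    P,R=cur(); s=snap('wrist',save); T=np.array(s['T_tool_cam'])
    Rw=R.as_matrix()@T[:3,:3]; c=P+R.as_matrix()@T[:3,3]; s['R']=Rw.T; s['t']=-Rw.T@c; return s
E
python3 - <<'E'
from h import *
P,R=cur(); print(P)
s=wsnap('w2.png')
for q in ['wedge','wedge_tip']:
    print(q,[(round(m['p'],2),toW(s,m['xyz']).round(1).tolist()) for m in mark_of('wrist',q)[:3]])
for m in masks_of('wrist','wedge')[:2]:
    k=m['mask'].astype(np.uint8); cs=max(cv2.findContours(k,0,2)[0],key=cv2.contourArea)
    ap=cv2.approxPolyDP(cs,5,True)[:,0]; print(m['p'],[(p.tolist(),ray(s,*p,4).round(1)[:2].tolist(),ray(s,*p,32).round(1)[:2].tolist()) for p in ap])
E
```

```text
time_s: 4.85
tcp_pos: [524.4, -237.6, 216.7]
ee_rot: [0.276, 0.048, 0.959, -0.035]
contact_force: [-0.2, 0.3, 0.1]
opening: 87.6
grasp_force: 0.0
[ 524.39073821 -237.56505814  216.73859069]
wedge [(0.71, [736.5, -248.0, -0.8]), (0.59, [582.1, -285.5, 2.0])]
wedge_tip [(0.69, [683.3, -225.4, -3.0]), (0.56, [640.7, -290.1, 0.9])]
0.57 [([266, 55], [516.5, -294.5], [503.2, -287.2]), ([258, 75], [535.6, -307.1], [520.6, -298.7]), ([276, 151], [634.0, -310.0], [609.9, -301.3]), ([306, 154], [641.5, -274.6], [616.7, -269.2]), ([306, 58], [522.8, -257.6], [509.0, -253.7])]
```

View pics/w2.png

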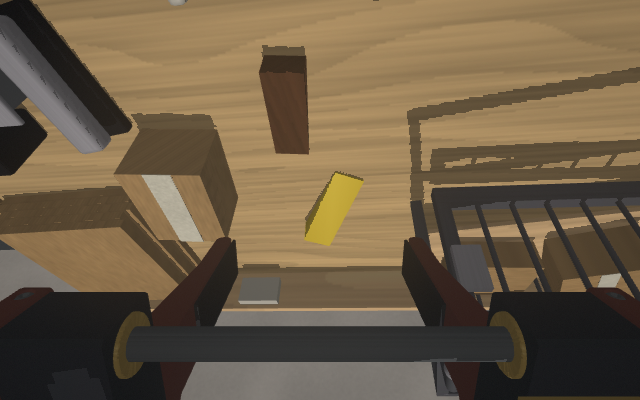

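The wrist picture shows the wedge's top face with its back edge from (260,71) to (307,71) and its thin end from (276,152) to (308,154). The arm has deviated from the goal pose, so I'm checking the joints.

```bash
python3 - <<'E'
from h import *
st=ctrl.sense(); print(st['q'].round(3),st['tcp_pos'],st['ee_rot'])
s=wsnap()
b=[ray(s,260,71,32),ray(s,307,71,32)]; t=[ray(s,276,152,4),ray(s,308,154,4)]
for x in b+t: print(x.round(1))
B=(b[0]+b[1])/2;Tp=(t[0]+t[1])/2;print('yaw',np.degrees(np.arctan2(*(Tp-B)[1::-1])),'mid',(B+Tp)/2,np.linalg.norm((Tp-B)[:2]))
E
```

```text
[-0.551  0.201  2.113  0.601  0.352 -2.54 ] [ 524.47594169 -237.60615246  217.10563509] [ 0.27621001  0.04809648  0.95923769 -0.03546563]
[ 517.4 -296.1   32. ]
[ 521.1 -254.7   32. ]
[ 636.1 -310.6    4. ]
[ 642.2 -272.4    4. ]
yaw -7.644066284860793 mid [ 579.21648501 -283.42971742   18.        ] 120.99992245947628
```

The last joint is at its range end, so I'll use the half-turn equivalent grasp. I'll turn +90° twice and collect joint/pose pairs to identify the kinematics.

```bash
cat > log.py <<'E'
from h import *; import json
st=ctrl.sense(); open('log.jsonl','a').write(json.dumps([st['q'].tolist(),st['tcp_pos'].tolist(),st['ee_rot'].tolist()])+'\n'); print(st['q'].round(3),st['tcp_pos'].round(1))
E
python3 log.py
python3 -m crank '[0,0,0,0,0,0.18,0.0878,0,0,0,0,0,0.36,0.0878,0,0,0,0,0,0.54,0.0878,0,0,0,0,0,0.72,0.0878,0,0,0,0,0,0.9,0.0878,0,0,0,0,0,1.08,0.0878,0,0,0,0,0,1.26,0.0878,0,0,0,0,0,1.44,0.0878]'
python3 log.py
python3 -m crank '[0,0,0,0,0,0.18,0.0878,0,0,0,0,0,0.36,0.0878,0,0,0,0,0,0.54,0.0878,0,0,0,0,0,0.72,0.0878,0,0,0,0,0,0.9,0.0878,0,0,0,0,0,1.08,0.0878,0,0,0,0,0,1.26,0.0878,0,0,0,0,0,1.44,0.0878]'
python3 log.py
```

```text
[-0.551  0.201  2.113  0.601  0.352 -2.54 ] [ 524.5 -237.6  217.2]
time_s: 6.1
tcp_pos: [524.6, -237.7, 217.3]
ee_rot: [0.231, 0.671, 0.687, 0.156]
contact_force: [0.0, 0.2, 0.2]
opening: 87.8
grasp_force: 0.0
[-0.551  0.201  2.113  0.601  0.352 -1.095] [ 524.6 -237.7  217.3]
time_s: 7.1
tcp_pos: [524.6, -237.7, 217.3]
ee_rot: [0.071, 0.957, 0.075, 0.27]
contact_force: [0.4, 0.5, -0.3]
opening: 87.7
grasp_force: 0.0
[-0.551  0.201  2.113  0.601  0.352  0.345] [ 524.6 -237.7  217.3]
```

```bash
cat >> h.py <<'E'
lean0=lean
def lean(yaw,l): return lean0(yaw,l)*Ro.from_euler('z',np.pi)
E
python3 - <<'E'
from h import *; import json
L=[json.loads(l) for l in open('log.jsonl')]+[[[1.155,.4231,1.62987,0,1.0886,-.019],[241.53,576.45,222.68],[1.57e-5,.197095,.980384,1.1e-5]]]
y,z=(lambda a:Ro.from_euler('y',a)),(lambda a:Ro.from_euler('z',a))
for q,p,e in L:
    R=z(q[0])*y(q[1]+q[2])*z(q[3])*y(q[4])*z(q[5]); E=Ro.from_quat([e[1],e[2],e[3],e[0]])
    print((R.inv()*E).as_rotvec().round(3))
rel([500,-286,140],lean(-0.08,np.radians(36)))
E
```

```text
[-0.    -0.     1.571]
[-0.     0.     1.571]
[-0.     0.     1.571]
[ 0.    -0.     1.571]
shift [-0.0686  0.0311  0.0569] rot [0.0439 0.0719 0.2523] rows>= 2.0
```

Orientation model confirmed.

```bash

python3 -m crank '[-0.069,0.031,0.057,0.044,0.072,0.252,0.0878,-0.069,0.031,0.057,0.044,0.072,0.252,0.0878,-0.069,0.031,0.057,0.044,0.072,0.252,0.0878,-0.069,0.031,0.057,0.044,0.072,0.252,0.0878,-0.069,0.031,0.057,0.044,0.072,0.252,0.0878,-0.069,0.031,0.057,0.044,0.072,0.252,0.0878]'
python3 log.py
cat >> h.py <<'E'
import json
from scipy.optimize import least_squares
_y,_z=(lambda a:Ro.from_euler('y',a)),(lambda a:Ro.from_euler('z',a))
LO=np.array([-3,-.9,.09,-1.31,.11,-2.54]);HI=np.array([3,2.11,2.58,4.45,2.69,2.54])
def terms(q):
    F=_z(q[0])*_y(q[1]+q[2]); W=F*_z(q[3])*_y(q[4]); U=_z(q[0])*_y(q[1]); B=_z(q[0])
    c=lambda R,v:R.apply(v)
    X,Z=[1,0,0],[0,0,1]
    return np.array([c(B,X),Z,c(U,Z),c(F,X),c(F,Z),c(W,Z)]).T, W*_z(q[5]+np.pi/2)
def fitk():
    L=[json.loads(l) for l in open('log.jsonl')]+[[[1.15499534,.423102,1.629873,-2.9e-5,1.08859,-.0190004],[241.5286,576.4485,222.684],None]]
    A=np.vstack([terms(l[0])[0] for l in L]); b=np.hstack([l[1] for l in L])
    k,_,r,sv=np.linalg.lstsq(A,b,rcond=1e-4); return k,r,sv,np.abs(A@k-b).max()
def ik(p,R,k,q0):
    f=lambda q:np.r_[(terms(q)[0]@k-p)/100,(terms(q)[1].inv()*R).as_rotvec()]
    r=least_squares(f,np.clip(q0,LO+.01,HI-.01),bounds=(LO,HI)); return r.x,2*r.cost
E
python3 - <<'E'
from h import *
print(fitk())
rel([500,-286,140],lean(-0.08,np.radians(36)))
E
```

```text
time_s: 7.85
tcp_pos: [500.8, -286.1, 141.0]
ee_rot: [0.014, 0.95, -0.034, 0.309]
contact_force: [0.1, 0.4, -0.8]
opening: 87.8
grasp_force: 0.0
[-0.734  0.38   2.161  1.374  0.374 -0.353] [ 500.8 -286.1  141. ]
(array([-50.89030313, 339.18946707, 616.26078405,  94.15539486,
       525.89546369, 353.62902686]), np.int32(6), array([4.2839264 , 3.32766368, 0.66548223, 0.28640468, 0.17937812,
       0.13250792]), np.float64(10.699649806880188))
shift [-0.0012 -0.0001  0.0003] rot [-0.0004 -0.0009  0.0086] rows>= 1.0
```

```bash
sed -i 's/c(U,Z),c(F,X)/c(U,Z),c(U,X),c(F,X)/' h.py
python3 - <<'E'
from h import *
print(fitk())
L=[json.loads(l) for l in open('log.jsonl')]+[[[1.15499534,.423102,1.629873,-2.9e-5,1.08859,-.0190004],[241.5286,576.4485,222.684],None]]
def lateral(q,p): return _z(q[0]).inv().apply(p)
for l in L: print(np.round(l[0],3),lateral(l[0],l[1]).round(1), _z(l[0][0]).inv().apply(terms(l[0])[1].apply([0,0,1])).round(4))
E
```

```text
(array([-28.18688719, 331.46106731, 619.04814266, -24.17475534,
        94.72785547, 524.68148375, 355.9353155 ]), np.int32(7), array([4.41521305, 3.85729703, 0.66617174, 0.32140459, 0.21177562,
       0.13401016, 0.13137734]), np.float64(10.887083804306542))Traceback (most recent call last):
  File "<stdin>", line 5, in <module>
  File "<stdin>", line 4, in lateral
NameError: name '_z' is not defined
```

```bash
sed -i 's/c(U,Z),c(U,X),c(F,X)/c(U,Z),c(B,[0,1,0]),c(F,X)/' h.py
python3 - <<'E'
from h import *
from h import _z
print(fitk())
L=[json.loads(l) for l in open('log.jsonl')]+[[[1.15499534,.423102,1.629873,-2.9e-5,1.08859,-.0190004],[241.5286,576.4485,222.684],None]]
for l in L: print(np.round(l[0],3),_z(l[0][0]).inv().apply(l[1]).round(1), _z(l[0][0]).inv().apply(terms(l[0])[1].apply([0,0,1])).round(4))
E
```

```text
(array([2.47644509e-04, 3.12399773e+02, 5.63101370e+02, 1.18999171e+01,
       7.75011121e+01, 4.84900026e+02, 3.09644392e+02]), np.int32(7), array([4.28567007, 3.32889076, 2.26116211, 0.57339586, 0.27997246,
       0.1390892 , 0.11023193]), np.float64(7.929958314889518e-05))
[-0.551  0.201  2.113  0.601  0.352 -2.54 ] [571.3  72.3 217.2] [ 0.4982  0.1952 -0.8448]
[-0.551  0.201  2.113  0.601  0.352 -1.095] [571.4  72.3 217.3] [ 0.4984  0.1952 -0.8447]
[-0.551  0.201  2.113  0.601  0.352  0.345] [571.4  72.3 217.3] [ 0.4984  0.1952 -0.8447]
[-0.734  0.38   2.161  1.374  0.374 -0.353] [563.5 122.8 141. ] [ 0.467   0.3582 -0.8085]
[ 1.155  0.423  1.63  -0.     1.089 -0.019] [624.9  11.9 222.7] [ 0. -0. -1.]
```

```bash
python3 - <<'E'
from h import *
k=fitk()[0]; q0=ctrl.sense()['q']
C=np.array([720.5,4.5]);cy=.12; c,s=np.cos(cy),np.sin(cy); M=np.array([[c,-s],[s,c]])
W=np.array([580.5,-286.5]);wy=-.08
wp=lambda d:W+d*np.array([np.cos(wy),np.sin(wy)])
cp=lambda x,y=-75:C+M@[x,y]
for l in [30,34,38,42,45]:
    q=q0; print('lean',l)
    for (xy,z,yaw) in [(wp(-90),80,wy),(wp(-33),10,wy),(wp(-33),50,wy),(cp(-200,-200),50,.02),(cp(-200),50,cy),(cp(-160),50,cy),(cp(-160),10,cy),(cp(-100),10,cy),(cp(-50),10,cy),(cp(-15),10,cy)]:
        q,e=ik(np.r_[xy,z],lean(yaw,np.radians(l)),k,q); print(q.round(2),'%.1e'%e)
E
```

```text
lean 30
[-0.7   0.49  2.15  1.36  0.3  -0.33] 2.9e-22
[-0.63  0.67  2.05  1.71  0.27 -0.63] 1.6e-19
[-0.63  0.59  2.05  1.41  0.27 -0.32] 9.6e-19
[-0.54  0.57  2.11  1.55  0.27 -0.48] 8.6e-31
[-0.32  0.53  2.23  2.01  0.24 -0.84] 9.8e-20
[-0.28  0.56  2.15  1.84  0.2  -0.63] 9.4e-30
[-0.28  0.65  2.15  2.2   0.24 -1.  ] 1.3e-31
[-0.23  0.68  2.03  1.92  0.18 -0.66] 2.0e-19
[-0.2   0.71  1.93  1.54  0.16 -0.24] 8.9e-23
[-0.18  0.73  1.85  1.23  0.16  0.09] 3.1e-22
lean 34
[-0.72  0.5   2.18  1.68  0.34 -0.67] 5.8e-30
[-0.65  0.69  2.08  2.    0.34 -0.94] 2.0e-30
[-0.65  0.6   2.09  1.77  0.31 -0.69] 3.1e-20
[-0.56  0.58  2.15  1.87  0.33 -0.82] 7.7e-22
[-0.34  0.55  2.26  2.28  0.33 -1.12] 3.5e-20
[-0.3   0.57  2.19  2.2   0.29 -1.01] 1.4e-29
[-0.3   0.67  2.18  2.41  0.35 -1.23] 5.2e-26
[-0.25  0.69  2.06  2.29  0.27 -1.04] 3.9e-25
[-0.21  0.72  1.96  2.1   0.21 -0.82] 1.6e-25
[-0.19  0.74  1.89  1.9   0.18 -0.59] 1.6e-30
lean 38
[-0.75  0.52  2.22  1.91  0.42 -0.93] 2.0e-30
[-0.67  0.71  2.11  2.18  0.43 -1.14] 1.0e-22
[-0.67  0.62  2.12  2.01  0.39 -0.95] 9.0e-22
[-0.59  0.61  2.18
[... 539 characters left out ...]
21
[-0.33  0.63  2.25  2.49  0.51 -1.33] 1.5e-23
[-0.33  0.73  2.24  2.58  0.58 -1.44] 3.0e-30
[-0.27  0.74  2.12  2.56  0.49 -1.35] 6.8e-30
[-0.23  0.76  2.03  2.52  0.41 -1.26] 7.1e-20
[-0.21  0.77  1.95  2.48  0.36 -1.19] 2.1e-24
lean 45
[-0.8   0.58  2.26  2.14  0.58 -1.21] 1.9e-25
[-0.71  0.76  2.15  2.33  0.61 -1.34] 2.0e-25
[-0.71  0.67  2.16  2.24  0.56 -1.22] 1.1e-24
[-0.63  0.66  2.22  2.28  0.59 -1.29] 6.3e-24
[-0.4   0.65  2.34  2.53  0.66 -1.45] 1.4e-20
[-0.35  0.65  2.27  2.54  0.6  -1.4 ] 1.0e-24
[-0.35  0.76  2.26  2.61  0.68 -1.48] 1.2e-29
[-0.28  0.76  2.14  2.61  0.58 -1.4 ] 2.5e-30
[-0.24  0.78  2.05  2.59  0.5  -1.34] 1.1e-21
[-0.22  0.79  1.97  2.56  0.44 -1.28] 7.7e-27
```

```bash
python3 - <<'E'
from h import *
s=wsnap('w3.png')
for q in ['wedge','wedge_tip']:
    print(q,[(round(m['p'],2),toW(s,m['xyz']).round(1).tolist()) for m in mark_of('wrist',q)[:3]])
for m in masks_of('wrist','wedge')[:2]:
    k=m['mask'].astype(np.uint8); cs=max(cv2.findContours(k,0,2)[0],key=cv2.contourArea)
    ap=cv2.approxPolyDP(cs,4,True)[:,0]; print(m['p'],[(p.tolist(),ray(s,*p,4).round(1)[:2].tolist(),ray(s,*p,32).round(1)[:2].tolist()) for p in ap])
E
```

```text
wedge [(0.91, [739.2, -251.9, -0.0])]
wedge_tip [(0.67, [688.4, -222.5, 0.8]), (0.64, [636.3, -290.2, 3.2]), (0.56, [716.3, 5.7, 1.0])]
0.92 [([181, 399], [415.7, -165.1], [420.8, -175.5]), ([214, 399], [413.7, -192.1], [419.0, -200.1]), ([189, 379], [430.0, -171.0], [433.8, -180.8])]
0.82 [([282, 7], [830.1, -263.8], [798.6, -265.4]), ([274, 14], [819.7, -253.7], [789.1, -256.2]), ([235, 103], [697.2, -207.6], [677.4, -214.2]), ([264, 118], [676.1, -238.7], [658.2, -242.5]), ([270, 116], [678.2, -245.1], [660.1, -248.4]), ([312, 38], [780.2, -297.1], [753.0, -295.8]), ([310, 17], [812.1, -296.8], [782.1, -295.5])]
```

View pics/w3.png

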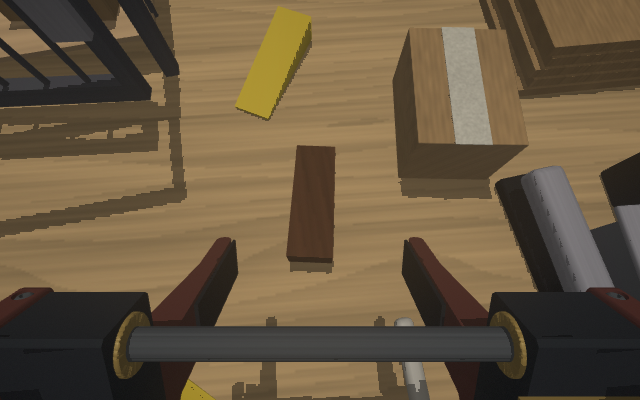

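The wedge sits centred between the fingers. Its thin-end corners are at (297,146) and (335,147), and its thick-end top corners are at (288,256) and (333,262).

```bash
python3 - <<'E'
from h import *
s=wsnap()
t=(ray(s,297,146,4)+ray(s,335,147,4))/2; b=(ray(s,288,256,32)+ray(s,333,262,32))/2
d=t-b; yaw=np.arctan2(d[1],d[0]); W=(t+b)/2; print(t.round(1),b.round(1),'yaw',yaw,W,np.linalg.norm(d[:2]))
R=lean(yaw,np.radians(42)); g=np.r_[W[:2]-33*np.array([np.cos(yaw),np.sin(yaw)]),11]; pre=g-60*R.apply([0,0,1])
print(g,pre); rel(pre,R); rel(g,R,(pre,R)); print(ik(g,R,fitk()[0],ctrl.sense()['q']))
E
```

```text
[ 637.5 -291.9    4. ] [ 517.5 -278.9   32. ] yaw -0.10829661202515957 [ 577.5116817  -285.39769958   18.        ] 120.74654747601932
[ 544.70500722 -281.83089295   11.        ] [ 504.79237088 -277.49151206   55.58868953]
shift [-0.0467 -0.0094  0.0708] rot [-0.0186  0.1044  0.0292] rows>= 2.0
shift [-0.    0.    0.06] rot [0. 0. 0.] rows>= 1.0
(array([-0.68150507,  0.73595479,  2.14823881,  2.34447168,  0.53203946,
       -1.29517074]), np.float64(6.179059259664448e-29))
```

```bash

python3 -m crank '[-0.047,-0.009,0.071,-0.019,0.104,0.029,0.0878,-0.047,-0.009,0.071,-0.019,0.104,0.029,0.0878,-0.047,-0.009,0.071,-0.019,0.104,0.029,0.0878,-0.047,-0.009,0.071,-0.019,0.104,0.029,0.0878,-0.047,-0.009,0.071,-0.019,0.104,0.029,0.0878,-0.047,-0.009,0.071,-0.019,0.104,0.029,0.0878]'
python3 - <<'E'
from h import *
rel([544.7,-281.8,11],lean(-.108,np.radians(42)))
E
```

```text
time_s: 8.85
tcp_pos: [504.7, -278.2, 55.2]
ee_rot: [0.02, 0.932, -0.051, 0.358]
contact_force: [-0.5, -0.0, 0.5]
opening: 87.5
grasp_force: 0.0
shift [ 0.0003 -0.0008  0.0597] rot [ 0.0007  0.0003 -0.0005] rows>= 1.0
```

```bash

python3 -m crank '[0,-0.001,0.03,0,0,0,0.0878,0,-0.001,0.06,0,0,0,0.0878,0,-0.001,0.06,0,0,0,0.0878,0,-0.001,0.06,0,0,0,0.02,0,-0.001,0.06,0,0,0,0.02,0,-0.001,0.06,0,0,0,0.02,0,-0.001,0.06,0,0,0,0.02,0,-0.001,0.06,0,0,0,0.02]'
python3 - <<'E'
from h import *
P,R=cur(); print(P); rel(P+[0,0,40],R)
E
```

```text
time_s: 9.85
tcp_pos: [544.1, -281.5, 10.2]
ee_rot: [0.019, 0.932, -0.051, 0.357]
contact_force: [-0.0, 0.9, 0.2]
opening: 41.1
grasp_force: 0.0
[ 544.13333855 -281.47284082   10.16068504]
shift [ 0.0267 -0.     -0.0298] rot [0. 0. 0.] rows>= 1.0
```

```bash

python3 -m crank '[0,0,0,0,0,0,0.02,0,0,0,0,0,0,0.02,0.007,0,-0.007,0,0,0,0.02,0.014,0,-0.015,0,0,0,0.02,0.027,0,-0.03,0,0,0,0.02,0.027,0,-0.03,0,0,0,0.02]'
python3 - <<'E'
from h import *
P,R=cur(); print(P); k=fitk()[0]
for c in ['scene','top']:
    s=snap(c)
    for q in ['cage','gap','front_rail','door_corner','wedge','wedge_tip']:
        print(c,q,[(round(m['p'],2),toW(s,m['xyz']).round(1).tolist()) for m in mark_of(c,q)[:3]])
s=wsnap('w4.png')
E
```

```text
time_s: 10.6
tcp_pos: [544.9, -282.0, 52.3]
ee_rot: [0.02, 0.932, -0.051, 0.358]
contact_force: [0.2, 0.1, -1.1]
opening: 39.7
grasp_force: 30.0
[ 544.9245651  -281.95821314   52.27101005]
scene cage [(0.69, [722.6, 8.9, -1.9])]
scene gap [(0.72, [722.8, 8.6, 0.6]), (0.55, [727.8, -67.7, 13.4]), (0.48, [374.3, 130.8, -1.1])]
scene front_rail [(0.63, [733.2, -73.5, 14.0]), (0.58, [643.1, -0.7, 236.0])]
scene door_corner [(0.67, [696.0, -125.3, 11.8])]
scene wedge [(0.64, [739.9, -255.5, 2.8]), (0.56, [583.7, -286.6, 42.9])]
scene wedge_tip [(0.95, [643.1, -292.1, 40.1]), (0.77, [686.2, -221.4, 1.7])]
top cage [(0.85, [722.6, 2.4, 4.5]), (0.53, [516.4, -501.1, 0.1])]
top gap [(0.68, [729.0, -70.9, 18.1]), (0.65, [563.4, 304.7, -1.4])]
top front_rail [(0.94, [639.7, -7.1, 239.7])]
top door_corner [(0.76, [695.3, -123.2, 10.9])]
top wedge [(0.83, [395.2, -182.6, -2.6]), (0.74, [578.0, -290.2, 35.6]), (0.66, [738.5, -257.5, -3.2])]
top wedge_tip [(0.66, [682.8, -225.9, 2.9]), (0.65, [638.5, -292.3, 35.0]), (0.63, [427.3, -131.9, -1.3])]
```

View pics/w4.png

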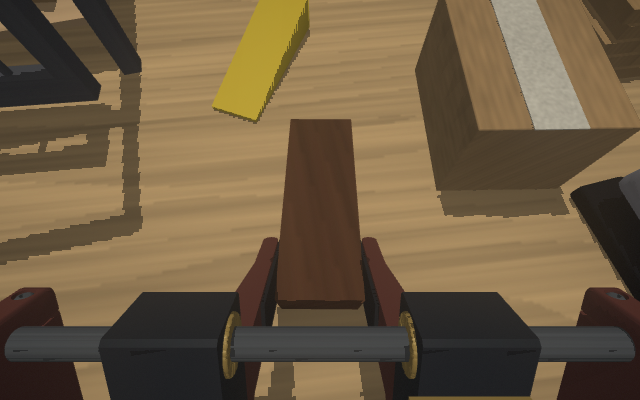

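The wedge is held centred and level; its thin end spans (291,120) to (352,120). Next I move it to a pose in front of the door.

```bash
cat >> h.py <<'E'
C=np.array([721,5.]);CY=.12
def cg(x,y,z): return np.r_[C+np.array([[np.cos(CY),-np.sin(CY)],[np.sin(CY),np.cos(CY)]])@[x,y],z]
RC=lean(CY,np.radians(42))
def incage(p): 
    d=np.array(p)[:2]-C; return np.array([np.cos(CY)*d[0]+np.sin(CY)*d[1],-np.sin(CY)*d[0]+np.cos(CY)*d[1]])
E
python3 - <<'E'
from h import *
rel(cg(-170,-75,45),RC)
E
```

```text
shift [-0.0065 -0.1923  0.0013] rot [ 0.1532  0.0012 -0.1708] rows>= 4.0
```

```bash

python3 -m crank '[-0.006,-0.192,0.001,0.153,0.001,-0.171,0.02,-0.006,-0.192,0.001,0.153,0.001,-0.171,0.02,-0.006,-0.192,0.001,0.153,0.001,-0.171,0.02,-0.006,-0.192,0.001,0.153,0.001,-0.171,0.02,-0.006,-0.192,0.001,0.153,0.001,-0.171,0.02,-0.006,-0.192,0.001,0.153,0.001,-0.171,0.02,-0.006,-0.192,0.001,0.153,0.001,-0.171,0.02,-0.006,-0.192,0.001,0.153,0.001,-0.171,0.02]'
python3 - <<'E'
from h import *
P,R=cur(); print(incage(P)); rel(cg(-170,-75,11.5),RC)
s=snap('scene','s2.png')
for q in ['wedge','wedge_tip']: print(q,[(round(m['p'],2),toW(s,m['xyz']).round(1).tolist()) for m in mark_of('scene',q)[:3]])
E
```

```text
time_s: 12.35
tcp_pos: [561.4, -91.4, 45.7]
ee_rot: [-0.021, 0.932, 0.055, 0.358]
contact_force: [-0.6, -0.5, -1.6]
opening: 39.9
grasp_force: 30.0
[-169.9977016   -76.59857134]
shift [-0.0229 -0.0016  0.0254] rot [ 0.0016 -0.0001 -0.001 ] rows>= 1.0
wedge [(0.88, [397.4, -184.0, -5.5]), (0.8, [601.5, -88.9, 35.8]), (0.76, [739.8, -253.6, -1.0])]
wedge_tip [(0.77, [660.1, -83.1, 35.6]), (0.75, [434.1, -135.3, -0.3]), (0.56, [684.4, -225.5, 3.5])]
```

```bash

python3 -m crank '[-0.012,-0.001,0.013,0,0,0,0.02,-0.023,-0.001,0.026,0,0,0,0.02,-0.023,-0.001,0.026,0,0,0,0.02]'
python3 - <<'E'
from h import *
P,R=cur(); print(incage(P),R.apply([0,0,1]));rel(P+np.r_[100*np.cos(CY),100*np.sin(CY),0],R)
E
```

```text
time_s: 12.88
tcp_pos: [561.2, -89.1, 10.0]
ee_rot: [-0.022, 0.932, 0.056, 0.357]
contact_force: [-0.1, 0.6, -1.0]
opening: 39.7
grasp_force: 30.0
[-169.88580091  -74.33234781] [ 0.66324548  0.08017961 -0.74409452]
shift [ 0.0744 -0.      0.0668] rot [0. 0. 0.] rows>= 2.0
```

```bash

python3 -m crank '[0.015,0,0.0134,0,0,0,0.02,0.03,0,0.0267,0,0,0,0.02,0.045,0,0.04,0,0,0,0.02,0.0595,0,0.0534,0,0,0,0.02,0.0595,0,0.0534,0,0,0,0.02]'
python3 - <<'E'
from h import *
P,R=cur(); print(incage(P));
s=snap('top')
for q in ['wedge_tip','door_corner','gap']: print(q,[(round(m['p'],2),incage(toW(s,m['xyz'])).round(1).tolist()) for m in mark_of('top',q)[:3]])
E
```

```text
time_s: 13.5
tcp_pos: [641.7, -79.4, 11.6]
ee_rot: [-0.021, 0.932, 0.057, 0.358]
contact_force: [-0.3, 1.3, -1.2]
opening: 39.6
grasp_force: 30.0
[-88.78381142 -74.27347579]
wedge_tip [(0.86, [6.8, -73.0]), (0.61, [-64.3, -224.4])]
door_corner [(0.98, [-41.4, -121.4])]
gap [(0.81, [-0.8, -79.0])]
```

```bash

python3 -m crank '[0.007,0,0.0075,0,0,0,0.02,0.0143,0,0.0141,0,0,0,0.02,0.0218,0,0.0208,0,0,0,0.02,0.0292,0,0.0274,0,0,0,0.02,0.0292,0,0.0274,0,0,0,0.02]'
python3 - <<'E'
from h import *
P,R=cur(); print(incage(P));
s=snap('top')
for q in ['wedge_tip','door_corner','gap']: print(q,[(round(m['p'],2),incage(toW(s,m['xyz'])).round(1).tolist()) for m in mark_of('top',q)[:3]])
E
```

```text
time_s: 14.32
tcp_pos: [681.3, -74.6, 9.9]
ee_rot: [-0.021, 0.932, 0.056, 0.358]
contact_force: [1.2, -1.2, -4.9]
opening: 39.9
grasp_force: 30.0
[-48.93852829 -74.28866884]
wedge_tip [(0.96, [-63.0, -225.6]), (0.65, [47.2, -72.3]), (0.65, [-79.2, 1.3])]
door_corner [(0.93, [-5.1, -123.0]), (0.15, [-366.4, -321.9])]
gap [(0.97, [-3.2, -77.1])]
```

```bash

python3 -m crank '[0.0022,0,0.002,0,0,0,0.02,0.0045,0,0.004,0,0,0,0.02,0.006,0,0.0053,0,0,0,0.02,0.006,0,0.0053,0,0,0,0.02]'
python3 - <<'E'
from h import *
P,R=cur(); print(incage(P),R.inv().apply(ctrl.sense()['contact_force']));
s=snap('top')
for q in ['wedge_tip','door_corner']: print(q,[(round(m['p'],2),incage(toW(s,m['xyz'])).round(1).tolist()) for m in mark_of('top',q)[:3]])
E
```

```text
time_s: 15.02
tcp_pos: [687.5, -73.7, 9.7]
ee_rot: [-0.021, 0.932, 0.056, 0.357]
contact_force: [-7.1, -0.6, -1.8]
opening: 39.8
grasp_force: 30.0
[-42.71174554 -74.0949527 ] [-6.52007551 -0.22812564 -3.44698201]
wedge_tip [(0.63, [-60.9, -226.9])]
door_corner [(0.85, [1.5, -123.7]), (0.3, [29.6, 358.5])]
```

Resistance is building (about 7 N). I'll push on in small steps.

```bash

python3 -m crank '[0.0011,0,0.001,0,0,0,0.02,0.0022,0,0.002,0,0,0,0.02,0.0022,0,0.002,0,0,0,0.02]'
python3 -m crank '[0.0011,0,0.001,0,0,0,0.02,0.0022,0,0.002,0,0,0,0.02,0.0022,0,0.002,0,0,0,0.02]'
```

```text
time_s: 15.55
tcp_pos: [688.1, -73.5, 9.4]
ee_rot: [-0.021, 0.933, 0.056, 0.355]
contact_force: [-20.6, -2.8, 9.9]
opening: 39.6
grasp_force: 30.0
time_s: 15.92
tcp_pos: [689.0, -73.4, 9.1]
ee_rot: [-0.021, 0.933, 0.055, 0.354]
contact_force: [-30.7, -4.9, 19.4]
opening: 39.7
grasp_force: 30.0
```

```bash

python3 -m crank '[0,0,0,0,0,0,0.0878,0,0,0,0,0,0,0.0878,0,0,0,0,0,0,0.0878,0,0,0,0,0,0,0.0878]'
python3 - <<'E'
from h import *
s=snap('top')
for q in ['wedge_tip','door_corner','wedge']: print(q,[(round(m['p'],2),incage(toW(s,m['xyz'])).round(1).tolist()) for m in mark_of('top',q)[:4]])
E
```

```text
time_s: 16.42
tcp_pos: [695.1, -73.0, 10.5]
ee_rot: [-0.021, 0.932, 0.056, 0.358]
contact_force: [-0.0, 0.1, -0.3]
opening: 76.1
grasp_force: 0.0
wedge_tip [(0.76, [-64.9, -224.7])]
door_corner [(0.61, [-0.4, -127.2]), (0.27, [-119.3, -418.9])]
wedge [(0.78, [-7.2, -78.1]), (0.62, [-16.5, -263.8])]
```

```bash

python3 -m crank '[0,0,0,0,0,0,0.0878,0,0,-0.02,0,0,0,0.0878,0,0,-0.06,0,0,0,0.0878,0,0,-0.11,0,0,0,0.0878,0,0,-0.15,0,0,0,0.0878,0,0,-0.15,0,0,0,0.0878,0,0,-0.15,0,0,0,0.0878]'
python3 - <<'E'
from h import *
for c in ['wrist','scene','top']:
    s=wsnap('wend.png') if c=='wrist' else snap(c)
    for q in ['wedge_tip','door_corner','wedge']: print(c,q,[(round(m['p'],2),incage(toW(s,m['xyz'])).round(1).tolist(),round(toW(s,m['xyz'])[2])) for m in mark_of(c,q)[:3]])
E
```

```text
time_s: 17.5
tcp_pos: [595.4, -85.3, 122.2]
ee_rot: [-0.021, 0.932, 0.056, 0.358]
contact_force: [0.5, 0.1, 0.1]
opening: 88.2
grasp_force: 0.0
wrist wedge_tip [(0.91, [52.2, -71.9], 2)]
wrist door_corner []
wrist wedge [(0.95, [-14.2, -256.0], -1), (0.72, [-1.9, -73.2], 2)]
scene wedge_tip [(0.72, [-64.7, -222.6], 4), (0.6, [2.1, 1.0], -2), (0.56, [-302.4, -103.6], 4)]
scene door_corner [(0.81, [0.0, -129.6], 11)]
scene wedge [(0.92, [-12.3, -261.4], -2), (0.68, [-5.8, -77.3], 2), (0.66, [-345.2, -147.1], -5)]
top wedge_tip [(0.73, [-62.9, -228.6], 2)]
top door_corner [(0.95, [4.1, -129.2], 14), (0.5, [0.8, -0.8], -1), (0.23, [28.2, 355.5], -1)]
top wedge [(0.67, [-7.7, -79.6], -1), (0.64, [-13.5, -260.8], 0)]
```

View pics/wend.png

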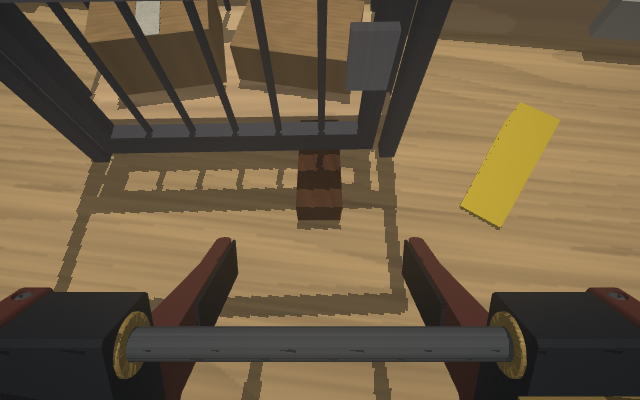

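The picture shows the door shut in its frame, with the bottom rail at row ~140. The wedge is jammed under the free half at (320,185), and the fingers are clear.

```bash
python3 -c "
from plant import ctrl
print(ctrl.close_job())"
```

```text
the job is handed in; nothing more can be done
None
```

I jammed the wedge under the free half of the door with a final push of about 30 N. After I released it and backed the gripper off, the cameras showed the door shut and the wedge staying in place; I then handed the job in, and no verdict came back.

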